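# Reload the treatment unit's sprung cartridge magazine

### The job

Reload the cartridge magazine: pull its sprung follower back until the catch holds it, then stand every fresh cartridge upright in the track, across it, one behind the other; the cartridges look alike, so weigh each in the hand - fresh ones are about 300 g, spent ones about 90 g - and put every spent one in the grey tray. Only when all of them are sorted press the red paddle, so that the follower closes up the row against the end stop. Do not knock over the mug.

Things in the scene. Friction and masses are not known exactly. Their poses are not given: they have to be found in the camera images.
- track: cartridge magazine, fixed: open-topped feed track along its y on a base plate 124 x 385 x 8 mm; origin on the table on the middle line, z up. Side walls 88 mm apart inside (x = -44 to 44 mm) with steel lips flaring out to z = 56 mm. Cartridges stand on its floor (z = 8 mm) one behind the other, 80 mm across and 40 mm along the track, either way round
- end_stop (a point): middle of the inner face of the white end stop at the track's -y end, at track y = -144 mm and z = 33 mm (top at 58 mm). With the follower held by its catch 200 mm of track are free (track y = -144 to +56 mm): four cartridges and 40 mm to spare
- follower (a joint): slide of the blue sprung follower (30 mm long, 82 wide, top at z = 50 mm), m: 0 = on the end stop (start), grows towards track +y; its face is at track y = -0.144 + value. Spring pushes it to 0: 5 N at 0, 10 N fully back, damping 3 N at 0.1 m/s, a few N more over the catch. Pulled past 0.201 it is caught and stays at 0.200; end of travel 0.214. Closes to 0.040 k on k cartridges
- follower_grip (a point): point on the middle line of the follower's black upright pull tab, 30 mm across by 14 mm along the track, from z = 50 to 95 mm above the table; this point at z = 80 mm. Moves with the follower. Pinch it along the track direction and pull towards track +y
- release (a joint): tilt of the red release paddle behind the track, rad: 0 = at rest (catch down), up to 0.35 pressed. A light spring returns it; pressed about 0.25 rad (10 mm at the paddle, 3 to 7 N) it lets the caught follower go
- release_pad (a point): centre of the top face of the red release paddle, 44 x 40 mm, at track x = 0, y = +186 mm, 58 mm above the table at rest; press it straight down, with closed fingers for instance
- tray: grey open tray for spent cartridges, fixed to the table, outer 130 mm (x) by 210 mm (y) by 45 mm high, walls and floor 5 mm; origin under its centre. Takes three cartridges side by side, their 80 mm along its x
- mug: bystander: white mug, 76 mm diameter, 85 mm high, standing; origin at the centre of its underside
- cart_a: a treatment cartridge (None if absent), one of 5 to 7 alike: white block 80 (its x) x 40 (y) x 44 mm high, on top in the middle a pink tab 30 (x) x 22 (y) x 28 mm high; origin under its centre, z up. Pinch the tab across its 30 mm, fingers over the block's ends. Only weight tells fresh (270-330 g) from spent (80-100 g); name and place do not
- cart_b: another such cartridge, same in size and look as cart_a; fresh or spent only by its weight
- cart_c: another such cartridge, same in size and look as cart_a; fresh or spent only by its weight
- cart_d: another such cartridge, same in size and look as cart_a; fresh or spent only by its weight
- cart_e: another such cartridge, same in size and look as cart_a; fresh or spent only by its weight
- cart_f: another such cartridge, same in size and look as cart_a; fresh or spent only by its weight
- cart_g: another such cartridge, same in size and look as cart_a; fresh or spent only by its weight

How it is judged:
By the outcome, as a careful person would: the job done as asked, in the order asked, and still so for the second after the job is handed in, with the robot touching nothing.
Of cart_a, cart_b, cart_c, cart_d, cart_e, cart_f, cart_g only 5 to 7 are there at a start; the rules pass over those that are not, and their reading is None.
At some moment in a run one of cart_a, cart_b, cart_c, cart_d, cart_e, cart_f, cart_g may be knocked a few centimetres aside while the robot is not near it.
It also fails if it takes over 210 s, if anything falls off the work surface, if the arm or the gripper's body presses on something with over 40 N, if the wrist force passes 120 N, or if a joint passes its speed limit or range.

### The arm

A 6-joint arm with a two-finger parallel gripper is mounted at the origin on the work surface. World frame = base frame: x ahead of the robot, y to its left, z up, the work surface at z = 0. Lengths are in m, angles in degrees, forces in N, time in s.
With the tool pointing down it reaches from about 0.35 to 0.925 m from the base axis. Payload 6.4 kg.
Tool frame: the origin (TCP) lies midway between the tips of the shut fingers; the grasp point (between the pads) lies 19 mm behind it; z points along the fingers, y is the line along which they close (so a half turn about z gives the same grasp; the last joint's range is limited). The gripper opens to 94 mm and grips with 3 to 60 N. Pads are 16 mm wide; open, the fingers measure 119 mm over their backs; the gripper's body (75 mm by 177 mm) begins 78 mm behind the grasp point.
Start: joints at [-9.975, 14.043, 89.255, -0, 76.702, -9.975], TCP at [0.65, 0, 0.205] pointing down, gripper open.
Joint ranges: [-179.41, 179.41], [-58.25, 129.5], [7.25, 145.43], [-54.29, 234.29], [11.92, 165.04], [-157.13, 157.13]. Speed limits (degrees/s): [147.25, 147.25, 180, 180, 180, 180].

### API

Orientations are given as [roll, pitch, yaw] about the fixed x, y, z axes, in that order (R = Rz(yaw) Ry(pitch) Rx(roll)).
In Python, from plant import bot, cams gives the robot as it stands.
- The arm moves only by the shell command python3 -m crank 'ROWS'. ROWS is JSON, a list that holds one entry, the list of rows, each a list of 7 numbers: the finger opening in mm, from 0 to 94, then the shift along the tool's x, y, z in mm, then the turn, a rotation vector about the tool's x, y, z in degrees. In form: [[[jaw, dx, dy, dz, ax, ay, az], ...]]. A call has 1 to 12 rows; each row shifts and turns the commanded pose from where the row before left it, along the tool's axes as they then stand; what a row does not reach is not made up. A row lasts 1/8 s, in which the tool goes at most 62.5 mm and 10.7 degrees, less where a joint would pass 70% of its speed; a pose out of reach is approached as far as the arm can. A call is refused whole if a number of a shift passes 62.5 or a number of a turn 10.7, either way. A call with a gripper value outside its range is refused whole. The fingers move at their own pace and stop on an object; the grip force is fixed at half the most. Time passes only in rows, so rows that do not move let the fingers close. It gives the time, the measured TCP pose, the force, the opening and the grip force at its end, in the units of the state.
- bot.read_state(): the state, without advancing time (a new reading comes with each control period).
- cams.read_camera(name): name is "scene" or "side" or "wrist"; returns the picture (400x640x3 uint8, red, green, blue); there is no depth.
- cams.camera_params(name): a dict with "fx", "fy", "cx", "cy" (pixels), "cam_to_world" (4x4, takes a point from camera to world coordinates); the wrist camera has in their place "mount" (4x4, takes a point from camera to tool coordinates, whose origin is the TCP and whose axes are the flange's). Camera axes: x right, y up, looking along -z (the intrinsics and any distortion apply to the point x, -y, -z); pixel columns grow to the right and rows downward; lengths in m; the calibration is good to about 2 mm. A picture is of the moment at which its call begins: read the wrist's pose just before it. camera_params takes no time and is no camera call.
- bot.hand_in(): hands the job in; it is judged then, once.
The state is a dict: "time": time; "joints": joint angles; "qvel": joint speeds; "effort": joint torques, N m; "ee_pos": TCP position; "eef_rot": TCP orientation; "force": force on the tool from outside, world axes, zero at the start; "ft_torque": the same for the moment, N m; "width": finger opening in m; "finger_force": force on a finger pad.
Only numpy, scipy, OpenCV 4.12 (cv2) and the standard library are available. Lean on these libraries where they do the work, as an engineer would, in place of code of your own. Each camera call takes 0.05 s, during which the arm holds its last target. There are 200 camera calls.

## Working session

There is one attempt and no reset: what is moved stays moved. The work goes in short steps, Python scripts to look and compute and a shell command to move; the robot and the scene stay as the last step left them, time stands still between calls to the robot, and variables do not carry over. Pictures are saved under pics/ and viewed, at most 14 in all, crops included, and the job is handed in when it is done.

```bash
ls; mkdir -p pics; python3 - <<'E'
from plant import bot,cams
import cv2,numpy as np
print(bot.read_state())
for n in ["scene","side","wrist"]:
    im=cams.read_camera(n); cv2.imwrite(f"pics/{n}0.png",im[:,:,::-1]); np.save(f"pics/{n}0.npy",im)
    print(n,cams.camera_params(n))
E
```

```text
pics
{'time': 0.0, 'joints': array([-9.97520598e+00,  1.40832000e+01,  8.93225433e+01, -4.58053146e-04,
        7.67019652e+01, -9.97436243e+00]), 'qvel': array([ 0.02421054, -0.08239283,  0.09410102, -0.04295071,  0.0005434 ,
       -0.03936343]), 'effort': array([ 8.38778797e-04, -4.15839279e+01, -3.14599335e+01,  6.84806099e-02,
        3.33599187e-02, -1.41738678e-04]), 'ee_pos': array([6.49413107e-01, 1.06799549e-04, 2.04377841e-01]), 'eef_rot': array([-1.79893842e+02, -1.82170677e-02,  8.99992453e+01]), 'force': array([-1.1696929 , -0.15506855,  0.5936352 ]), 'ft_torque': array([-0.01312259,  0.00823213, -0.03508102]), 'finger_force': 0.0, 'width': 0.09410513685375484}
scene {'fx': 389.13911469900825, 'fy': 389.13911469900825, 'cx': 324.1325071513166, 'cy': 196.38996449341047, 'cam_to_world': array([[-0.11546459, -0.81122203,  0.57322486,  1.14626207],
       [ 0.99320602, -0.10270155,  0.05471914,  0.04838894],
       [ 0.01448171,  0.57564851,  0.817569  ,  0.88234067],
       [ 0.        ,  0.        ,  0.        ,  1.        ]])}
side {'fx': 477.43063656240014, 'fy': 477.43063656240014, 'cx': 317.13024224109216, 'cy': 190.4267594296889, 'cam_to_world': array([[-0.96542972,  0.20147895, -0.16538343,  0.372206  ],
       [-0.26055511, -0.7276222 ,  0.63456833,  0.68921566],
       [ 0.00751551,  0.65572262,  0.75496447,  0.91012809],
       [ 0.        ,  0.        ,  0.        ,  1.        ]])}
wrist {'fx': 330.1476616108227, 'fy': 330.1476616108227, 'cx': 327.9786078110034, 'cy': 202.58780287251287, 'mount': array([[ 3.05689535e-04,  9.70425473e-01,  2.41400722e-01,
         6.88183660e-02],
       [ 9.99999936e-01, -3.41195037e-04,  1.05280713e-04,
        -7.81574510e-05],
       [ 1.84531814e-04,  2.41400675e-01, -9.70425515e-01,
        -1.79286994e-01],
       [ 0.00000000e+00,  0.00000000e+00,  0.00000000e+00,
         1.00000000e+00]])}
```

View pics/scene0.png

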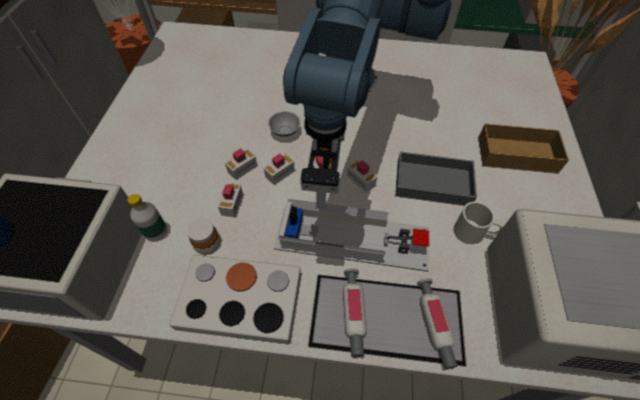

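View pics/side0.png

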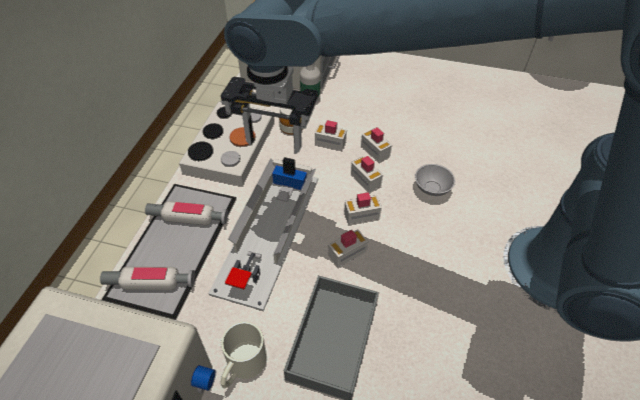

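```bash
cat > h.py <<'E'
import numpy as np,cv2
from scipy.spatial.transform import Rotation as R
from plant import bot,cams
def T_tool():
    s=bot.read_state();T=np.eye(4)
    T[:3,:3]=R.from_euler('xyz',s['eef_rot'],degrees=True).as_matrix();T[:3,3]=s['ee_pos'];return T
def grab(n):
    p=cams.camera_params(n)
    T=T_tool()@p['mount'] if n=='wrist' else p['cam_to_world']
    return cams.read_camera(n),p,T
def ray(px,p,T):
    u,v=px;d=T[:3,:3]@np.array([(u-p['cx'])/p['fx'],-(v-p['cy'])/p['fy'],-1.]);return T[:3,3],d/np.linalg.norm(d)
def onz(px,p,T,z):
    o,d=ray(px,p,T);return o+d*(z-o[2])/d[2]
def tri(r1,r2):
    (o1,d1),(o2,d2)=r1,r2
    a=np.linalg.lstsq(np.c_[d1,-d2],o2-o1,rcond=None)[0]
    A,B=o1+a[0]*d1,o2+a[1]*d2;return (A+B)/2,np.linalg.norm(A-B)
def proj(X,p,T):
    c=np.linalg.inv(T)@np.r_[X,1];return np.array([p['cx']+p['fx']*c[0]/-c[2],p['cy']-p['fy']*c[1]/-c[2]])
def mask(im,k):
    h,s,v=cv2.split(cv2.cvtColor(im,cv2.COLOR_RGB2HSV));h=h.astype(int)
    if k=='pink':return ((h>160)&(h<178)&(s>110)&(v>60)).astype(np.uint8)
    if k=='red':return (((h<6)|(h>=178))&(s>190)&(v>90)).astype(np.uint8)
    if k=='blue':return ((h>100)&(h<125)&(s>170)&(v>50)).astype(np.uint8)
def blobs(m,amin=15):
    n,l,st,c=cv2.connectedComponentsWithStats(m)
    return [(c[i].round(1),int(st[i,4]),st[i,:4]) for i in range(1,n) if st[i,4]>=amin]
E
python3 - <<'E'
from h import *
for n in ['scene','side','wrist']:
    im=np.load(f'pics/{n}0.npy')
    for k in ['pink','red','blue']:
        print(n,k,[(tuple(map(float,b[0])),b[1]) for b in blobs(mask(im,k))])
a=cv2.resize(np.load('pics/scene0.npy')[110:280,200:500],None,fx=2.6,fy=2.6,interpolation=2)[:,:,::-1]
cv2.imwrite('pics/c1.png',a)
b=cv2.resize(np.load('pics/side0.npy')[100:400,190:420],None,fx=2,fy=2,interpolation=2)[:,:,::-1]
cv2.imwrite('pics/c2.png',b)
E
```

```text
scene pink [((238.2, 154.1), 69), ((277.5, 159.2), 72), ((319.6, 159.4), 46), ((363.2, 166.5), 71), ((227.2, 191.2), 88), ((354.3, 304.5), 349), ((437.7, 315.3), 358)]
scene red [((420.3, 237.1), 217)]
scene blue [((293.9, 225.2), 221)]
side pink [((330.5, 126.5), 112), ((376.8, 134.7), 113), ((367.1, 163.4), 132), ((363.3, 199.3), 156), ((187.7, 207.6), 268), ((348.1, 238.3), 174), ((148.9, 273.0), 363)]
side red [((237.8, 277.5), 346)]
side blue [((288.5, 177.4), 462), ((202.4, 377.3), 400)]
wrist pink [((522.5, 96.6), 2105), ((122.1, 98.9), 921), ((132.8, 219.8), 826), ((175.2, 388.2), 16), ((274.6, 387.9), 66)]
wrist red []
wrist blue [((319.2, 258.3), 606)]
```

View pics/c1.png

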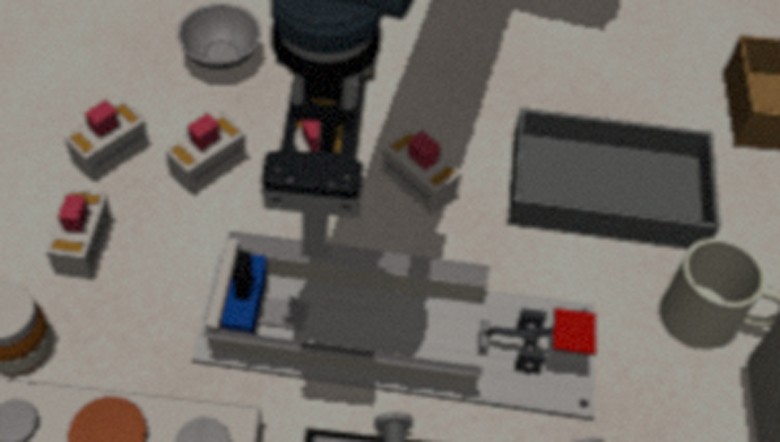

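View pics/wrist0.png

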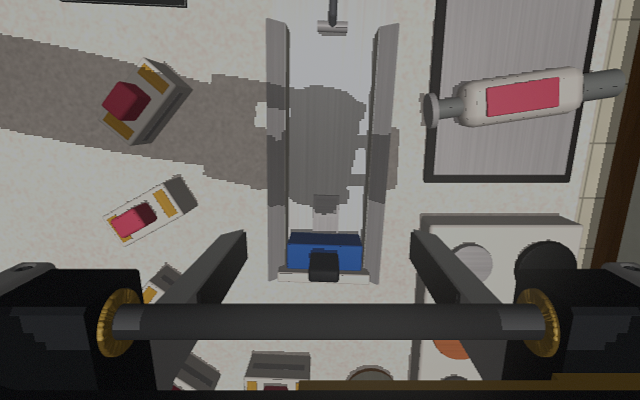

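```bash
cat >> h.py <<'E'
def gold(im):
    h,s,v=cv2.split(cv2.cvtColor(im,cv2.COLOR_RGB2HSV));return ((h>12)&(h<28)&(s>130)&(v>50)).astype(np.uint8)
E
python3 - <<'E'
from h import *
np.set_printoptions(precision=4,suppress=True)
C={n:(np.load(f'pics/{n}0.npy'),cams.camera_params(n)) for n in['scene','side']}
def t(a,b): return tri(ray(a,C['scene'][1],C['scene'][1]['cam_to_world']),ray(b,C['side'][1],C['side'][1]['cam_to_world']))
P={'c1':((227.2,191.2),(330.5,126.5)),'c2':((238.2,154.1),(376.8,134.7)),'c3':((277.5,159.2),(367.1,163.4)),'c4':((319.6,159.4),(363.3,199.3)),'c5':((363.2,166.5),(348.1,238.3)),'pad':((420.3,237.1),(237.8,277.5)),'blue':((293.9,225.2),(288.5,177.4))}
for k,(a,b) in P.items(): print(k,*t(a,b))
for n in C:
    im,p=C[n];print(n)
    for c,a,_ in blobs(gold(im),6):
        X=onz(c,p,p['cam_to_world'],.044)
        if .3<X[0]<.8 and abs(X[1])<.45:print(c,a,X)
W=np.load('pics/wrist0.npy');p=cams.camera_params('wrist');T=T_tool()@p['mount'];print('wrist')
for c,a,_ in blobs(gold(W),20): print(c,a,onz(c,p,T,.044))
for c,a,_ in blobs(mask(W,'pink')): print('pink',c,a,onz(c,p,T,.068))
for c in [(287,235),(362,235),(289,270),(362,270)]: print('blue',onz(c,p,T,.05))
for c in [(310,252),(338,252)]: print('tab95',onz(c,p,T,.095))
for c in [(287,22),(267,25),(268,275),(378,22),(399,25),(379,275)]: print('wall',c,onz(c,p,T,.056))
# tray/mug corners: scene px
for n,L in {'scene':[(520,112),(712,133),(716,244),(509,223)]}.items():
    for c in L:
        q=(c[0]/2.6+200,c[1]/2.6+110);print('tray',q,onz(q,C[n][1],C[n][1]['cam_to_world'],.045))
for c in [(322,277),(378,290),(345,397),(286,379)]: print('tray side',onz(c,C['side'][1],C['side'][1]['cam_to_world'],.045))
print('mug',onz((475,212),C['scene'][1],C['scene'][1]['cam_to_world'],.085),onz((245,343),C['side'][1],C['side'][1]['cam_to_world'],.085))
E
```

```text
c1 [ 0.5834 -0.2588  0.0562] 0.0023589676922547774
c2 [ 0.4571 -0.2598  0.0579] 0.004541135071234221
c3 [ 0.4614 -0.1481  0.0583] 0.0036242693698531683
c4 [ 0.447  -0.0321  0.0576] 0.004600908960509679
c5 [0.4574 0.0885 0.0597] 0.0017113777524039994
pad [0.6554 0.2398 0.052 ] 0.00018422836505568003
blue [ 0.6459 -0.075   0.0277] 0.0001375198647874697
scene
[247.9 153.1] 19 [ 0.436  -0.2406  0.044 ]
[286.7 158.2] 21 [ 0.4407 -0.1279  0.044 ]
[230.9 164.4] 21 [ 0.4829 -0.2779  0.044 ]
[329.4 165.2] 13 [ 0.4508 -0.0054  0.044 ]
[354.3 164.5] 19 [0.4394 0.0635 0.044 ]
[486.3 163.5] 12 [0.3881 0.4336 0.044 ]
[269.9 169.4] 21 [ 0.4867 -0.1669  0.044 ]
[369.6 177.2] 20 [0.4791 0.1083 0.044 ]
[234.4 186. ] 13 [ 0.5549 -0.2498  0.044 ]
[225.3 204.1] 24 [ 0.6148 -0.2586  0.044 ]
[205.6 242.2] 130 [ 0.7293 -0.2768  0.044 ]
side
[285.  121.7] 61 [ 0.712  -0.2564  0.044 ]
[319.5 128.3] 25 [ 0.6138 -0.2557  0.044 ]
[341.  132.9] 24 [ 0.5535 -0.2534  0.044 ]
[367.8 132.9] 16 [ 0.4841 -0.2728  0.044 ]
[383.5 145.1] 25 [ 0.4352 -0.2373  0.044 ]
[358. 161.] 21 [ 0.4877 -0.1621  0.044 ]
[374.3 174.8] 3
[... 1124 characters left out ...]
6587 -0.0506  0.095 ]
wall (287, 22) [0.6123 0.155  0.056 ]
wall (267, 25) [0.5941 0.1526 0.056 ]
wall (268, 275) [ 0.5843 -0.0935  0.056 ]
wall (378, 22) [0.6942 0.155  0.056 ]
wall (399, 25) [0.7133 0.1526 0.056 ]
wall (379, 275) [ 0.7045 -0.0933  0.056 ]
tray (400.0, 153.07692307692307) [0.381  0.1906 0.045 ]
tray (473.8461538461538, 161.15384615384616) [0.3847 0.3989 0.045 ]
tray (475.38461538461536, 203.84615384615384) [0.5332 0.3875 0.045 ]
tray (395.7692307692308, 195.76923076923077) [0.5334 0.18   0.045 ]
tray side [0.49   0.1889 0.045 ]
tray side [0.3725 0.188  0.045 ]
tray side [0.3904 0.4101 0.045 ]
tray side [0.4991 0.4076 0.045 ]
mug [0.5872 0.3677 0.085 ] [0.5831 0.3793 0.085 ]
```

View pics/c2.png

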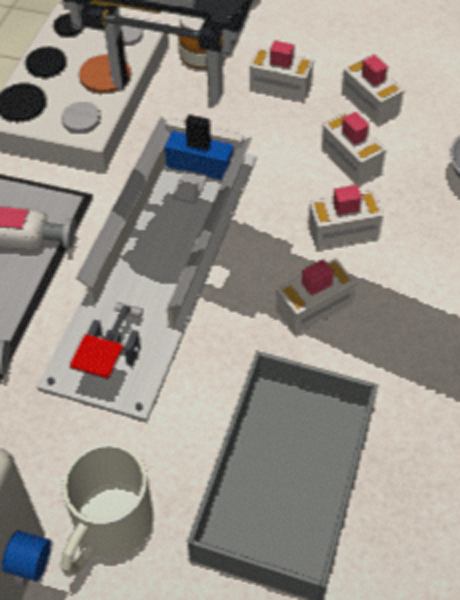

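```bash
python3 -m crank '[[[94,-40,0,0,0,0,10],[94,-35,-5,0,0,0,10],[94,0,0,0,0,0,10],[94,0,0,0,0,0,10],[94,0,0,0,0,0,10],[94,0,0,0,0,0,10],[94,0,0,0,0,0,10],[94,0,0,0,0,0,10],[94,0,0,0,0,0,10],[94,0,0,0,0,0,2],[94,0,0,0,0,0,0]]]'
python3 - <<'E'
from h import *
im,p,T=grab('wrist');np.save('pics/w1.npy',im);cv2.imwrite('pics/w1.png',im[:,:,::-1]);np.savez('pics/w1.npz',T=T);print(bot.read_state()['joints'],bot.read_state()['ee_pos'],bot.read_state()['eef_rot'])
E
```

```text
time: 1.52
ee_pos: [0.6389, -0.0735, 0.2052]
eef_rot: [-180.0, 0.0, -1.9]
force: [0.5, 0.2, 0.2]
width: 0.0941
finger_force: 0.0
[-1.66514647e+01  1.31602999e+01  9.03176915e+01  1.19196579e-03
  7.65395311e+01  7.52422306e+01] [ 0.63891269 -0.0735588   0.20529168] [-1.79994416e+02  1.66492203e-02 -1.89397221e+00]
```

View pics/w1.png

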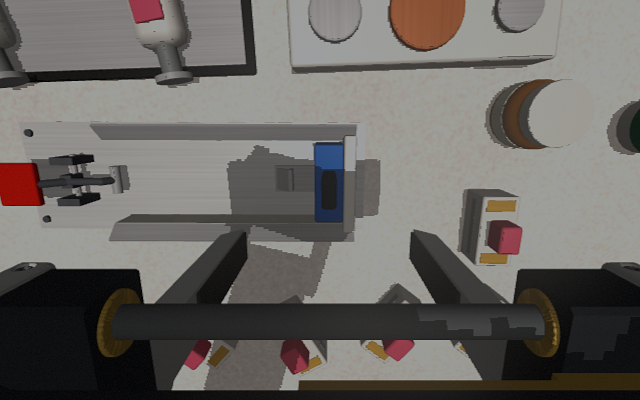

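```bash
python3 - <<'E'
from h import *
np.set_printoptions(precision=4,suppress=True)
p=cams.camera_params('wrist');T=np.load('pics/w1.npz')['T'];im=np.load('pics/w1.npy')
g=cv2.cvtColor(im,cv2.COLOR_RGB2GRAY)
print(g[189,310:362]);print(g[160:220,329])
b=blobs(mask(im,'blue'))[0];print(b)
f=lambda c,z:print(c,z,onz(c,p,T,z))
f((329,189),.095);f((344.5,180),.058);f((344,182),.05);f((315,182),.05)
r=[x for x in blobs(mask(im,'red'))][0];print(r)
f((43,184),.058);f((240,122.5),.056);f((240,241),.056)
f((240,140.5),.008);f((240,222),.008)
# tab top height: two wrist views
W0=np.load('pics/wrist0.npy');g0=cv2.cvtColor(W0,cv2.COLOR_RGB2GRAY);print(g0[240:290,324]);
E
```

```text
[74 75 75 78 60 37 41 44 43 42 41 33 26 31 30 30 30 30 32 30 31 31 33 33
 31 30 37 42 45 45 45 44 40 56 79 93 95 95 94 94 96 95 96 94 91 79 82 89
 90 89 89 89]
[74 73 73 73 74 73 73 73 74 48 41 32 30 32 32 34 32 32 32 32 32 32 33 33
 31 30 31 32 30 30 30 31 30 31 32 29 30 29 30 29 29 29 31 32 29 30 30 31
 29 33 45 44 44 43 42 43 44 41 44 43]
(array([317.1, 161.3]), 30, array([315, 152,   9,  14], dtype=int32))
(329, 189) 0.095 [ 0.649  -0.0757  0.095 ]
(344.5, 180) 0.058 [ 0.65   -0.0914  0.058 ]
(344, 182) 0.05 [ 0.6465 -0.0913  0.05  ]
(315, 182) 0.05 [ 0.6475 -0.0615  0.05  ]
(array([ 18.1, 185.1]), 1517, array([  0, 164,  41,  42], dtype=int32))
(43, 184) 0.058 [0.6559 0.2113 0.058 ]
(240, 122.5) 0.056 [0.7093 0.0083 0.056 ]
(240, 241) 0.056 [0.5881 0.0201 0.056 ]
(240, 140.5) 0.008 [0.6899 0.0226 0.008 ]
(240, 222) 0.008 [0.5945 0.0318 0.008 ]
[ 43  43  43  43  49  65  77  78  68  67  50  51  47  37  37  36  36  37
  36  35  36  37  35  36  36  35  37  36  37  37  38  44  48  49  47  47
  45  45  43  42  41  31 165 165 166 165 166 169 168 168]
```

```bash
python3 - <<'E'
from h import *
np.set_printoptions(precision=4,suppress=True)
p=cams.camera_params('wrist');T=np.load('pics/w1.npz')['T']
T0=np.eye(4);T0[:3,:3]=R.from_euler('xyz',[-179.9,-.02,90],degrees=True).as_matrix();T0[:3,3]=[.6494,.0001,.2044];T0=T0@p['mount']
print(tri(ray((323.5,276),p,T0),ray((329,190),p,T)))
s=bot.read_state();print(s['ee_pos'])
E
```

```text
(array([ 0.6465, -0.0759,  0.0907]), np.float64(0.0013856021979521702))
[ 0.6389 -0.0736  0.2053]
```

```bash
python3 -m crank '[[[94,7,2,40,0,0,0],[94,0,0,40,0,0,0],[94,0,0,40,0,0,0],[94,0,0,20,0,0,0],[94,0,0,0,0,0,0],[0,0,0,0,0,0,0],[0,0,0,0,0,0,0],[0,0,0,0,0,0,0],[0,0,0,0,0,0,0],[0,0,0,0,0,0,0]]]'
```

```text
time: 2.82
ee_pos: [0.646, -0.0758, 0.0656]
eef_rot: [180.0, -0.0, -2.0]
force: [0.4, -0.2, 0.1]
width: 0.0475
finger_force: 0.0
```

```bash
python3 -m crank '[[[0,0,0,0,0,0,0],[0,0,0,0,0,0,0],[0,0,0,0,0,0,0],[0,0,0,0,0,0,0],[0,0,0,0,0,0,0],[0,0,0,0,0,0,0]]]'
python3 -m crank '[[[0,0,-8,0,0,0,0],[0,0,-14,0,0,0,0],[0,0,-14,0,0,0,0],[0,0,-14,0,0,0,0],[0,0,-14,0,0,0,0],[0,0,-14,0,0,0,0],[0,0,-14,0,0,0,0],[0,0,-14,0,0,0,0],[0,0,-14,0,0,0,0],[0,0,-14,0,0,0,0],[0,0,-14,0,0,0,0],[0,0,-14,0,0,0,0]]]'
python3 -m crank '[[[0,0,-14,0,0,0,0],[0,0,-14,0,0,0,0],[0,0,-12,0,0,0,0],[0,0,-4,0,0,0,0],[0,0,-1,0,0,0,0],[0,0,0,0,0,0,0],[0,0,0,0,0,0,0]]]'
```

```text
time: 3.58
ee_pos: [0.6459, -0.0744, 0.0654]
eef_rot: [-179.9, 0.0, -2.0]
force: [0.7, 4.3, 1.2]
width: 0.0141
finger_force: 30.0
time: 5.08
ee_pos: [0.6516, 0.0831, 0.0654]
eef_rot: [179.7, 0.0, -2.0]
force: [0.1, -13.2, 0.1]
width: 0.0136
finger_force: 30.0
time: 5.95
ee_pos: [0.6532, 0.128, 0.0653]
eef_rot: [179.7, 0.0, -2.0]
force: [0.3, -10.7, 0.3]
width: 0.0139
finger_force: 30.0
```

```bash
python3 -m crank '[[[0,0,-4,0,0,0,0],[0,0,-2,0,0,0,0],[0,0,0,0,0,0,0],[0,0,0,0,0,0,0]]]'; python3 -m crank '[[[0,0,4,0,0,0,0],[0,0,4,0,0,0,0],[0,0,0,0,0,0,0],[0,0,0,0,0,0,0]]]'
```

```text
time: 6.45
ee_pos: [0.6534, 0.134, 0.0653]
eef_rot: [179.7, 0.0, -2.0]
force: [-1.6, -10.6, 0.9]
width: 0.0138
finger_force: 30.0
time: 6.95
ee_pos: [0.6531, 0.1259, 0.0653]
eef_rot: [179.7, 0.0, -2.0]
force: [0.1, -9.4, 0.8]
width: 0.0137
finger_force: 30.0
```

```bash
python3 -m crank '[[[0,0,4,0,0,0,0],[0,0,0,0,0,0,0],[0,0,0,0,0,0,0]]]'
```

```text
time: 7.32
ee_pos: [0.653, 0.1253, 0.0653]
eef_rot: [180.0, -0.0, -2.0]
force: [1.5, 1.1, -2.7]
width: 0.0139
finger_force: 30.0
```

```bash
cat >> h.py <<'E'
np.set_printoptions(precision=4,suppress=True)
def go(x,y,z,psi):  # psi: world angle of the finger line
    T=T_tool();d=T[:3,:3].T@(np.array([x,y,z])-T[:3,3])*1000
    yaw=np.degrees(np.arctan2(T[1,1],T[0,1]));t=-(psi-yaw);t=(t+90)%180-90
    print('shift',d.round(1),'turn',round(t,1),'or',round(t-180*np.sign(t),1),'j6',bot.read_state()['joints'][5].round(0))
def carts():
    """all cartridges from both fixed cameras: tab by two-view triangulation, axis from the gold marks at z=.044"""
    V={n:grab(n) for n in['scene','side']}; out=[]
    B={n:[b for b in blobs(mask(V[n][0],'pink'),12) if b[1]<230] for n in V}
    G={n:[onz(c,*V[n][1:],.044) for c,a,_ in blobs(gold(V[n][0]),8)] for n in V}
    for b in B['side']:
        r=ray(b[0],*V['side'][1:]);c=[(tri(ray(a[0],*V['scene'][1:]),r)) for a in B['scene']]
        c=[q for q in c if q[1]<.012 and .04<q[0][2]<.08]
        if not c: print('side only',b[0],onz(b[0],*V['side'][1:],.058));continue
        X=min(c,key=lambda q:q[1])[0];s=f'tab {X}'
        for n in V:
            g=[q for q in G[n] if np.hypot(*(q-X)[:2])<.045]
            if len(g)==2:
                e=g[0]-g[1];s+=f' {n}: mid {((g[0]+g[1])/2)[:2]} len {np.linalg.norm(e):.3f} psi {np.degrees(np.arctan(e[1]/e[0])):.1f}'
        print(s)
    return V
E
python3 -m crank '[[[40,0,0,0,0,0,0],[40,0,0,0,0,0,0],[60,0,0,0,0,0,0],[60,0,0,-30,0,0,0],[94,0,0,-50,0,0,0],[94,0,0,-60,0,0,0],[94,0,0,0,0,0,0]]]'
python3 - <<'E'
from h import *
im,p,T=grab('wrist');cv2.imwrite('pics/w2.png',im[:,:,::-1])
V=carts()
go(.4588,.087,.2,48)
E
```

```text
time: 8.2
ee_pos: [0.6565, 0.1251, 0.2128]
eef_rot: [-180.0, -0.7, -2.0]
force: [0.2, -0.9, 0.5]
width: 0.0805
finger_force: 0.0
tab [ 0.5838 -0.2588  0.056 ] scene: mid [ 0.585  -0.2539] len 0.060 psi -9.0 side: mid [ 0.5837 -0.2548] len 0.060 psi -1.8
tab [ 0.4573 -0.2601  0.0582] scene: mid [ 0.4592 -0.2593] len 0.060 psi -38.2 side: mid [ 0.4597 -0.2552] len 0.060 psi -35.8
tab [ 0.4611 -0.1476  0.0585] scene: mid [ 0.4634 -0.1476] len 0.060 psi -41.0 side: mid [ 0.4635 -0.144 ] len 0.062 psi -36.5
tab [ 0.4481 -0.0299  0.0575] side: mid [ 0.4484 -0.0288] len 0.060 psi 28.1
side only [348.3 238.2] [0.4576 0.0878 0.058 ]
shift [-191.9   44.7    4.5] turn 40.0 or -140.0 j6 93.0
```

View pics/w2.png

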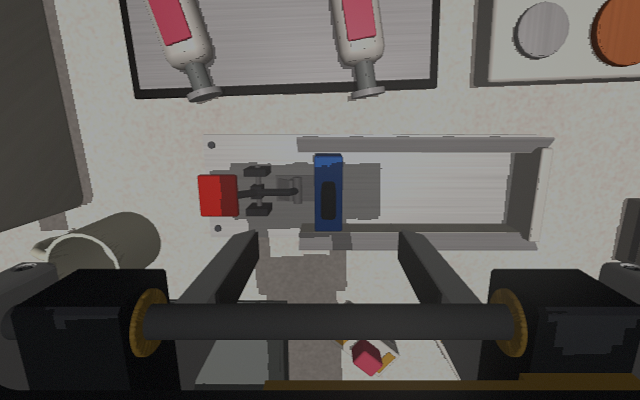

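```bash
python3 -m crank '[[[94,-50,12,0,0,0,10],[94,-50,2,0,0,0,10],[94,-48,-8,0,0,0,10],[94,-44,-17,0,0,0,10],[94,0,0,0,0,0,0],[94,0,0,0,0,0,0]]]'
cat >> h.py <<'E'
def wcart():
    im,p,T=grab('wrist');X0=T_tool()[:3,3]
    g=[(onz(c,p,T,.044),a) for c,a,_ in blobs(gold(im),40)]
    for c,a,bb in blobs(mask(im,'pink'),60):
        X=onz(c,p,T,.06)
        if np.hypot(*(X-X0)[:2])<.07:
            s=f'pink {c} {a} {bb} -> {X}'
            q=[e[0] for e in g if .02<np.hypot(*(e[0]-X)[:2])<.042]
            if len(q)==2:
                e=q[0]-q[1];s+=f' mid {((q[0]+q[1])/2)[:2]} len {np.linalg.norm(e):.3f} psi {np.degrees(np.arctan(e[1]/e[0])):.1f}'
            else: s+=f' gold {q}'
            print(s)
    return im,p,T
E
python3 - <<'E'
from h import *
im,p,T=wcart();cv2.imwrite('pics/w3.png',im[:,:,::-1])
go(.4588,.087,.2,48)
E
```

```text
time: 9.1
ee_pos: [0.483, 0.186, 0.2041]
eef_rot: [179.9, 0.1, -41.9]
force: [0.2, -0.4, -0.6]
width: 0.0939
finger_force: 0.0
shift [47.7 89.9  4.5] turn 0.0 or -180.0 j6 140.0
```

```bash
python3 -m crank '[[[94,24,45,0,0,0,0],[94,24,45,0,0,0,0],[94,0,0,0,0,0,0],[94,0,0,0,0,0,0]]]'
python3 - <<'E'
from h import *
im,p,T=wcart();cv2.imwrite('pics/w3.png',im[:,:,::-1])
go(.4588,.087,.2,48)
E
```

```text
time: 9.65
ee_pos: [0.4593, 0.0869, 0.2053]
eef_rot: [-180.0, 0.0, -42.1]
force: [-0.3, 0.7, -0.3]
width: 0.094
finger_force: 0.0
pink [327.9 194.1] 577 [314 183  29  22] -> [0.4576 0.0875 0.06  ] mid [0.4589 0.0862] len 0.060 psi 47.6
shift [-0.1  0.7  5.4] turn 0.0 or -180.0 j6 129.0
```

```bash
python3 -m crank '[[[60,0,0,50,0,0,0],[60,0,0,50,0,0,0],[60,0,0,40,0,0,0],[60,0,0,17,0,0,0],[10,0,0,0,0,0,0],[10,0,0,0,0,0,0],[10,0,0,0,0,0,0],[10,0,0,0,0,0,0],[10,0,0,0,0,0,0],[10,0,0,0,0,0,0],[10,0,0,0,0,0,0]]]'
python3 -c "
from h import *
go(.4588,.087,.2,48)"
```

```text
time: 11.08
ee_pos: [0.4597, 0.0874, 0.0495]
eef_rot: [-179.9, -0.1, -42.0]
force: [-0.7, 2.3, 5.2]
width: 0.0297
finger_force: 30.0
shift [  -0.2    0.7 -150.5] turn -0.0 or 180.0 j6 129.0
```

```bash
python3 -m crank '[[[10,0,0,-20,0,0,0],[10,0,0,-50,0,0,0],[10,0,0,-50,0,0,-10],[10,0,0,-20,0,0,-10],[10,0,0,0,0,0,-10],[10,0,0,0,0,0,-10],[10,0,0,0,0,0,-10],[10,0,0,0,0,0,-10],[10,0,0,0,0,0,-10],[10,0,0,0,0,0,-10],[10,0,0,0,0,0,-10],[10,0,0,0,0,0,-10]]]'
python3 -m crank '[[[10,0,0,0,0,0,-10],[10,0,0,0,0,0,-10],[10,0,0,0,0,0,-10],[10,0,0,0,0,0,0],[10,0,0,0,0,0,0]]]'
for i in 1 2 3; do python3 -m crank '[[[10,0,0,0,0,0,0]]]'|grep force; done
python3 - <<'E'
from h import *
print(T_tool()[:3,3])
a=np.radians(-2.0);O=np.array([.650,.0525])
for ty in(-.120,-.072,-.024,.024): print(O+ty*np.array([-np.sin(a),np.cos(a)]))
go(*(O-.12*np.array([-np.sin(a),np.cos(a)])),.2,-2)
E
```

```text
time: 12.58
ee_pos: [0.4584, 0.0873, 0.1879]
eef_rot: [-180.0, 0.0, 58.3]
force: [-0.4, -0.0, -0.0]
width: 0.0298
finger_force: 30.0
time: 13.2
ee_pos: [0.4587, 0.0873, 0.1882]
eef_rot: [-180.0, 0.0, 87.9]
force: [0.2, 0.9, 0.2]
width: 0.0296
finger_force: 30.0
force: [-0.4, -0.4, -0.8]
finger_force: 30.0
force: [0.3, -1.0, 0.0]
finger_force: 30.0
force: [-0.7, -0.1, -1.1]
finger_force: 30.0
[0.4589 0.0873 0.1885]
[ 0.6458 -0.0674]
[ 0.6475 -0.0195]
[0.6492 0.0285]
[0.6508 0.0765]
shift [-148.1  192.3  -11.5] turn -0.0 or 180.0 j6 -1.0
```

```bash
python3 -m crank '[[[10,40,-8,-20,0,0,0],[10,40,-8,-20,0,0,0],[10,33,-4,-20,0,0,0],[10,0,0,0,0,0,0],[10,0,0,0,0,0,0]]]'
python3 - <<'E'
from h import *
im,p,T=grab('wrist');np.savez('pics/w4.npz',T=T,im=im);cv2.imwrite('pics/w4.png',im[:,:,::-1])
print(T_tool()[:3,3])
E
```

```text
time: 14.2
ee_pos: [0.4425, 0.2004, 0.2477]
eef_rot: [-179.9, 0.0, 88.0]
force: [0.1, -0.4, -2.0]
width: 0.0299
finger_force: 30.0
[0.4425 0.2001 0.2474]
```

View pics/w4.png

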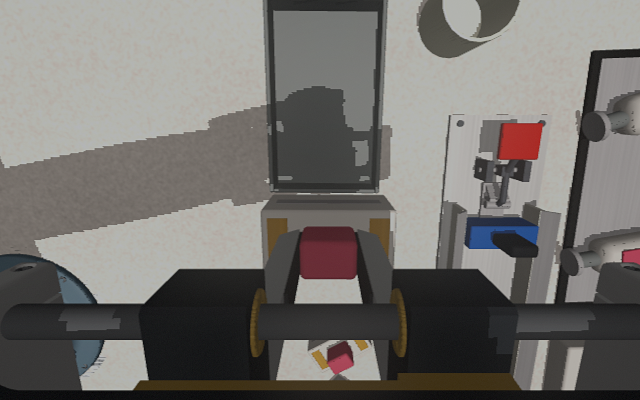

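```bash
for i in 1 2 3 4 5; do python3 -m crank '[[[10,0,0,0,0,0,0]]]'|grep '^force'; done; python3 - <<'E'
from h import *
d=np.load('pics/w4.npz');p=cams.camera_params('wrist');T=d['T']
for c in [(270,191),(380,191),(265,3),(386,3)]: print(c,onz(c,p,T,.045))
go(.441,.235,.2,-2)
E
```

```text
force: [0.5, 0.5, -0.1]
force: [0.4, 0.5, -1.3]
force: [-0.1, 0.6, -0.7]
force: [0.3, -0.1, -0.4]
force: [1.3, 0.5, -0.5]
(270, 191) [0.3733 0.1906 0.045 ]
(380, 191) [0.5033 0.1861 0.045 ]
(265, 3) [0.3835 0.3894 0.045 ]
(386, 3) [0.5088 0.385  0.045 ]
shift [34.  -3.  48.5] turn -0.0 or 180.0 j6 13.0
```

```bash
python3 -m crank '[[[10,31,-3,0,0,0,0],[10,0,0,55,0,0,0],[10,0,0,55,0,0,0],[10,0,0,40,0,0,0],[10,0,0,30,0,0,0],[10,0,0,9,0,0,0],[10,0,0,1,0,0,0],[40,0,0,0,0,0,0],[44,0,0,0,0,0,0],[44,0,0,0,0,0,0]]]'
python3 -c "
from h import *
go(.448,-.029,.2,28)"
```

```text
time: 16.12
ee_pos: [0.4415, 0.2322, 0.0593]
eef_rot: [179.9, -0.0, 88.0]
force: [-0.2, -0.0, 0.1]
width: 0.0437
finger_force: 0.0
shift [-260.8   15.8 -140.8] turn -30.0 or 150.0 j6 17.0
```

```bash
python3 -m crank '[[[60,0,0,-50,0,0,0],[60,0,0,-50,0,0,0],[60,-52,3,-40,0,0,0],[60,-52,3,0,0,0,0],[60,-52,3,0,0,0,0],[60,-52,3,0,0,0,0],[60,-53,4,0,0,0,0],[60,0,0,0,0,0,-10],[60,0,0,0,0,0,-10],[60,0,0,0,0,0,-10],[60,0,0,0,0,0,0],[60,0,0,0,0,0,0]]]'
python3 - <<'E'
from h import *
im,p,T=wcart()
go(.448,-.029,.0485,28)
E
```

```text
time: 17.62
ee_pos: [0.4478, -0.0268, 0.1967]
eef_rot: [180.0, 0.0, 117.9]
force: [0.4, -0.0, 0.9]
width: 0.06
finger_force: 0.0
pink [328.6 198.5] 600 [314 188  30  22] -> [ 0.4504 -0.0316  0.06  ] mid [ 0.4494 -0.03  ] len 0.060 psi 27.5
shift [ -2.1  -0.9 148.1] turn -0.1 or 179.9 j6 -46.0
```

```bash
python3 -m crank '[[[60,-4,0,50,0,0,0],[60,0,0,50,0,0,0],[60,0,0,35,0,0,0],[60,0,0,13,0,0,0],[10,0,0,0,0,0,0],[10,0,0,0,0,0,0],[10,0,0,0,0,0,0],[10,0,0,0,0,0,0],[10,0,0,0,0,0,0],[10,0,0,0,0,0,0]]]'
python3 -m crank '[[[10,0,0,-20,0,0,0],[10,0,0,-50,0,0,0],[10,0,0,-50,0,0,10],[10,0,0,-20,0,0,10],[10,0,0,0,0,0,10],[10,0,0,0,0,0,0],[10,0,0,0,0,0,0]]]'
for i in 1 2 3 4; do python3 -m crank '[[[10,0,0,0,0,0,0]]]'|grep '^force'; done
python3 - <<'E'
from h import *
carts()
go(.6458,-.0674,.2,-2)
E
```

```text
time: 18.92
ee_pos: [0.4506, -0.0306, 0.0498]
eef_rot: [179.9, 0.1, 118.0]
force: [-1.8, -0.8, 7.2]
width: 0.0295
finger_force: 30.0
time: 19.8
ee_pos: [0.449, -0.0301, 0.1877]
eef_rot: [-179.9, -0.0, 88.1]
force: [-0.1, -0.4, -2.7]
width: 0.0301
finger_force: 30.0
force: [0.9, 0.6, -2.6]
force: [-0.0, 0.7, -2.5]
force: [-0.4, 1.3, -3.1]
force: [-0.4, 0.1, -2.8]
tab [ 0.5827 -0.2583  0.0543] scene: mid [ 0.5847 -0.2541] len 0.060 psi -8.3 side: mid [ 0.5837 -0.2546] len 0.060 psi -2.2
tab [ 0.4602 -0.2571  0.0609] scene: mid [ 0.4591 -0.2596] len 0.060 psi -37.5 side: mid [ 0.4574 -0.2574] len 0.062 psi -29.6
tab [ 0.4647 -0.1494  0.0713] scene: mid [ 0.4637 -0.1474] len 0.060 psi -40.3 side: mid [ 0.4631 -0.1635] len 0.072 psi 0.1
tab [0.4399 0.2323 0.0665] side: mid [0.4407 0.2294] len 0.060 psi -2.2
shift [-30.2 197.3 -11.4] turn 0.0 or -180.0 j6 -16.0
```

```bash
python3 -m crank '[[[10,-8,50,0,0,0,0],[10,-8,50,0,0,0,0],[10,-7,50,0,0,0,0],[10,-7,47,0,0,0,0],[10,0,0,0,0,0,0],[10,0,0,0,0,0,0]]]'
python3 - <<'E'
from h import *
im,p,T=grab('wrist');cv2.imwrite('pics/w5.png',im[:,:,::-1])
go(.6458,-.0674,.06,-2)
E
```

```text
time: 21.15
ee_pos: [0.6449, -0.067, 0.1879]
eef_rot: [-179.9, -0.0, 88.0]
force: [0.3, 0.5, -2.7]
width: 0.0298
finger_force: 30.0
shift [ -0.5   1.3 128.3] turn 0.0 or -180.0 j6 -14.0
```

View pics/w5.png

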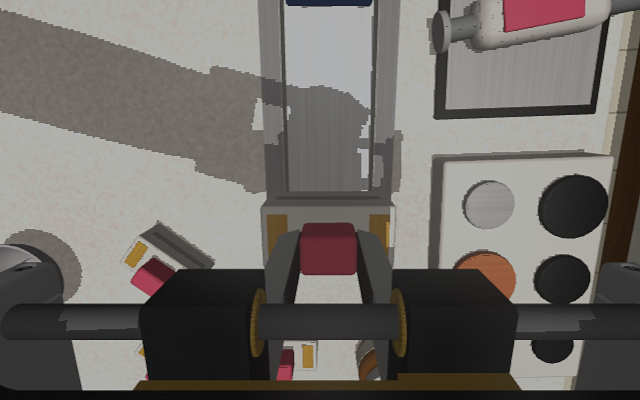

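```bash
python3 -m crank '[[[10,0,1,50,0,0,0],[10,0,0,40,0,0,0],[10,0,0,20,0,0,0],[10,0,0,12,0,0,0],[10,0,0,4,0,0,0],[10,0,0,2,0,0,0],[10,0,0,0,0,0,0]]]'
```

```text
time: 22.08
ee_pos: [0.6472, -0.0674, 0.0615]
eef_rot: [179.9, 0.0, 88.0]
force: [-0.5, 0.7, -3.1]
width: 0.0301
finger_force: 30.0
```

```bash
python3 -m crank '[[[10,0,0,2,0,0,0],[36,0,0,0,0,0,0],[44,0,0,0,0,0,0],[44,0,0,0,0,0,0],[50,0,0,-30,0,0,0],[60,0,0,-50,0,0,0],[60,0,0,-60,0,0,0],[60,0,0,0,0,0,0]]]'
python3 - <<'E'
from h import *
carts()
im,p,T=wcart()
go(.4635,-.148,.19,-39)
E
```

```text
time: 23.08
ee_pos: [0.65, -0.0681, 0.2058]
eef_rot: [179.3, 0.2, 88.0]
force: [-0.1, 0.6, -0.3]
width: 0.06
finger_force: 0.0
tab [ 0.5834 -0.2585  0.0564] scene: mid [ 0.5848 -0.2538] len 0.060 psi -8.9 side: mid [ 0.5837 -0.2546] len 0.060 psi -2.2
tab [ 0.4571 -0.2591  0.0588] scene: mid [ 0.4591 -0.2596] len 0.060 psi -37.5 side: mid [ 0.4596 -0.255 ] len 0.060 psi -36.0
tab [ 0.4593 -0.1419  0.0663] side: mid [ 0.4633 -0.1441] len 0.061 psi -36.5
tab [ 0.6466 -0.0673  0.0636] side: mid [ 0.6484 -0.0717] len 0.061 psi -1.7
tab [0.4401 0.232  0.066 ] side: mid [0.4407 0.2294] len 0.060 psi -2.2
pink [328.1 193.8] 767 [313 181  31  26] -> [ 0.6468 -0.0688  0.06  ] mid [ 0.6468 -0.0677] len 0.061 psi -1.4
shift [ -87.3 -179.3    7.6] turn 37.0 or -143.0 j6 -14.0
```

```bash
python3 -m crank '[[[60,-22,-45,0,0,0,0],[60,-22,-45,0,0,0,0],[60,-22,-45,0,0,0,0],[60,-21,-44,8,0,0,0],[60,0,0,0,0,0,10],[60,0,0,0,0,0,10],[60,0,0,0,0,0,10],[60,0,0,0,0,0,7],[60,0,0,0,0,0,0],[60,0,0,0,0,0,0]]]'
python3 - <<'E'
from h import *
im,p,T=wcart()
go(.4635,-.148,.051,-39)
E
```

```text
time: 24.48
ee_pos: [0.4639, -0.1476, 0.1893]
eef_rot: [-179.9, 0.0, 51.1]
force: [-0.7, 0.5, -0.4]
width: 0.0597
finger_force: 0.0
pink [326.6 195.9] 691 [312 182  31  27] -> [ 0.4623 -0.1479  0.06  ] mid [ 0.4633 -0.1469] len 0.060 psi -40.9
shift [ -0.6  -0.1 138.7] turn 0.1 or -179.9 j6 8.0
```

```bash
python3 -m crank '[[[60,0,0,50,0,0,2],[60,0,0,50,0,0,0],[60,0,0,28,0,0,0],[60,0,0,9,0,0,0],[10,0,0,0,0,0,0],[10,0,0,0,0,0,0],[10,0,0,0,0,0,0],[10,0,0,0,0,0,0],[10,0,0,0,0,0,0],[10,0,0,0,0,0,0]]]'
python3 -m crank '[[[10,0,0,-20,0,0,0],[10,0,0,-50,0,0,0],[10,0,0,-50,0,0,-10],[10,0,0,-18,0,0,-10],[10,0,0,0,0,0,-10],[10,0,0,0,0,0,-9],[10,0,0,0,0,0,0],[10,0,0,0,0,0,0]]]'
for i in 1 2 3 4; do python3 -m crank '[[[10,0,0,0,0,0,0]]]'|grep '^force'; done
python3 - <<'E'
from h import *
carts()
go(.6480,-.0195,.062,-2)
go(.4425,.2934,.062,-2)
E
```

```text
time: 25.78
ee_pos: [0.4651, -0.1482, 0.0546]
eef_rot: [179.9, -0.0, 49.0]
force: [-1.4, 0.6, 7.2]
width: 0.0297
finger_force: 30.0
time: 26.78
ee_pos: [0.4644, -0.1479, 0.1913]
eef_rot: [-180.0, -0.0, 87.9]
force: [0.1, 0.2, -0.9]
width: 0.0301
finger_force: 30.0
force: [-1.4, -0.4, -0.9]
force: [0.4, 0.2, -0.6]
force: [-0.2, -0.5, -0.3]
force: [-0.2, 0.1, -0.5]
side only [371.4 121. ] [ 0.4821 -0.3068  0.058 ]
tab [ 0.5834 -0.2585  0.0566] scene: mid [ 0.5848 -0.2538] len 0.060 psi -8.9 side: mid [ 0.5837 -0.2548] len 0.060 psi -1.8
tab [ 0.6458 -0.0666  0.0662] scene: mid [ 0.6416 -0.065 ] len 0.063 psi -6.5 side: mid [ 0.6483 -0.0713] len 0.060 psi -1.1
tab [0.4397 0.2323 0.0662] side: mid [0.4408 0.2296] len 0.060 psi -2.5
shift [134.8 178.9 129.5] turn -0.0 or 180.0 j6 -29.0
shift [440.3 -37.4 129.5] turn -0.0 or 180.0 j6 -29.0
```

```bash
python3 -m crank '[[[10,55,-5,0,0,0,0],[10,55,-5,0,0,0,0],[10,55,-5,0,0,0,0],[10,55,-5,0,0,0,0],[10,55,-5,0,0,0,0],[10,55,-4,0,0,0,0],[10,55,-4,0,0,0,0],[10,55,-4,0,0,0,0],[10,0,0,0,0,0,0]]]'
python3 -c "
from h import *
go(.4425,.2934,.062,-2)"
```

```text
time: 28.5
ee_pos: [0.4421, 0.2959, 0.1914]
eef_rot: [-180.0, -0.0, 88.3]
force: [-0.4, -0.6, -1.1]
width: 0.0295
finger_force: 30.0
shift [ -2.5   0.5 129.4] turn 0.3 or -179.7 j6 23.0
```

```bash
python3 -m crank '[[[10,-2,0,50,0,0,0],[10,0,0,45,0,0,0],[10,0,0,25,0,0,0],[10,0,0,9,0,0,0],[10,0,0,0,0,0,0],[40,0,0,0,0,0,0],[44,0,0,0,0,0,0],[44,0,0,0,0,0,0],[50,0,0,-40,0,0,0],[60,0,0,-50,0,0,0],[60,0,0,-40,0,0,0]]]'
python3 -c "
from h import *
carts()
go(.4592,-.2585,.19,-38)"
```

```text
time: 29.88
ee_pos: [0.4432, 0.2913, 0.195]
eef_rot: [179.9, -0.0, 88.0]
force: [0.9, 1.1, 0.4]
width: 0.0599
finger_force: 0.0
tab [ 0.6462 -0.0665  0.0659] scene: mid [ 0.6421 -0.0653] len 0.062 psi -5.5 side: mid [ 0.6483 -0.0713] len 0.060 psi -1.1
tab [0.4397 0.2319 0.0657] side: mid [0.4407 0.2294] len 0.060 psi -2.2
tab [0.4417 0.2931 0.068 ] side: mid [0.4427 0.2897] len 0.060 psi -2.0
shift [-550.2   32.4    6.4] turn 36.0 or -144.0 j6 23.0
```

```bash
python3 -m crank '[[[60,-50,3,0,0,0,0],[60,-50,3,0,0,0,0],[60,-50,3,0,0,0,0],[60,-50,3,0,0,0,0],[60,-50,3,0,0,0,0],[60,-50,3,0,0,0,0],[60,-50,3,0,0,0,0],[60,-50,3,0,0,0,0],[60,-50,3,0,0,0,0],[60,-50,3,0,0,0,0],[60,0,0,0,0,0,0]]]'
python3 - <<'E'
from h import *
carts()
im,p,T=wcart();cv2.imwrite('pics/w6.png',im[:,:,::-1])
print([(c,a,onz(c,p,T,.06)) for c,a,_ in blobs(mask(im,'pink'),60)])
go(.4592,-.2585,.19,-38)
E
```

```text
time: 31.35
ee_pos: [0.4548, -0.2118, 0.1916]
eef_rot: [-179.9, -0.0, 87.8]
force: [-0.3, 0.9, -0.6]
width: 0.06
finger_force: 0.0
tab [ 0.583  -0.2586  0.0571] scene: mid [ 0.5847 -0.2541] len 0.060 psi -8.3 side: mid [ 0.5837 -0.2544] len 0.061 psi -1.7
tab [ 0.4569 -0.2592  0.0591] scene: mid [ 0.4596 -0.2593] len 0.059 psi -38.6 side: mid [ 0.4594 -0.2553] len 0.060 psi -35.4
tab [ 0.646  -0.0669  0.0653] scene: mid [ 0.6417 -0.0648] len 0.063 psi -6.2 side: mid [ 0.6483 -0.0713] len 0.060 psi -1.1
tab [0.4397 0.232  0.0662] side: mid [0.4407 0.2294] len 0.060 psi -2.2
pink [334.5 245.2] 594 [318 230  34  31] -> [ 0.4593 -0.2616  0.06  ] mid [ 0.4591 -0.2584] len 0.060 psi -39.5
[(array([560.6,  17.8]), 1116, array([ 0.6579, -0.0624,  0.06  ])), (array([463.9, 239.4]), 601, array([ 0.5884, -0.2599,  0.06  ])), (array([334.5, 245.2]), 594, array([ 0.4593, -0.2616,  0.06  ]))]
shift [-49.8   5.9   1.6] turn 36.0 or -144.0 j6 -36.0
```

```bash
python3 -m crank '[[[60,-48,6,0,0,0,0],[60,0,0,0,0,0,10],[60,0,0,0,0,0,10],[60,0,0,0,0,0,10],[60,0,0,0,0,0,7],[60,0,0,0,0,0,0],[60,0,0,0,0,0,0]]]'
python3 - <<'E'
from h import *
im,p,T=wcart()
go(.4592,-.2585,.052,-39)
E
```

```text
time: 32.38
ee_pos: [0.4598, -0.2569, 0.1924]
eef_rot: [-180.0, -0.0, 51.2]
force: [-0.2, -0.0, 0.4]
width: 0.0601
finger_force: 0.0
pink [327.5 196.8] 673 [313 183  31  26] -> [ 0.4581 -0.2591  0.06  ] mid [ 0.4598 -0.2574] len 0.060 psi -38.3
shift [ -1.4   0.4 140.5] turn 0.1 or -179.9 j6 -3.0
```

```bash
python3 -m crank '[[[60,-1,0,50,0,0,0],[60,0,0,50,0,0,0],[60,0,0,30,0,0,0],[60,0,0,10,0,0,0],[10,0,0,0,0,0,0],[10,0,0,0,0,0,0],[10,0,0,0,0,0,0],[10,0,0,0,0,0,0],[10,0,0,0,0,0,0],[10,0,0,0,0,0,0]]]'
python3 -m crank '[[[10,0,0,-20,0,0,0],[10,0,0,-50,0,0,0],[10,0,0,-50,0,0,-10],[10,0,0,-18,0,0,-10],[10,0,0,0,0,0,-10],[10,0,0,0,0,0,-7],[10,0,0,0,0,0,0],[10,0,0,0,0,0,0]]]'
for i in 1 2 3 4; do python3 -m crank '[[[10,0,0,0,0,0,0]]]'|grep '^force'; done
python3 - <<'E'
from h import *
go(.6480,-.0195,.065,-2)
go(.4447,.355,.062,-2)
E
```

```text
time: 33.67
ee_pos: [0.4594, -0.2589, 0.0537]
eef_rot: [180.0, 0.0, 51.0]
force: [-2.5, 1.7, 6.5]
width: 0.0297
finger_force: 30.0
time: 34.67
ee_pos: [0.4589, -0.2584, 0.1901]
eef_rot: [-180.0, -0.0, 87.9]
force: [0.5, -0.2, -3.4]
width: 0.0297
finger_force: 30.0
force: [-0.4, 0.2, -2.6]
force: [0.5, -0.4, -3.4]
force: [0.7, -0.2, -3.8]
force: [-0.1, 0.1, -3.3]
shift [245.6 180.4 125.5] turn -0.0 or 180.0 j6 -40.0
shift [612.7 -35.9 128.5] turn -0.0 or 180.0 j6 -40.0
```

```bash
python3 -m crank '[[[10,49,36,0,0,0,0],[10,49,36,0,0,0,0],[10,49,36,0,0,0,0],[10,49,36,0,0,0,0],[10,50,36,0,0,0,0],[10,0,0,0,0,0,0],[10,0,0,0,0,0,0]]]'
python3 -c "
from h import *
go(.6480,-.0195,.065,-2)"
```

```text
time: 36.05
ee_pos: [0.6472, -0.0191, 0.1901]
eef_rot: [-179.9, 0.0, 88.0]
force: [-1.0, -0.4, -4.1]
width: 0.0297
finger_force: 30.0
shift [ -0.3   0.9 125.1] turn 0.0 or -180.0 j6 -10.0
```

```bash
python3 -m crank '[[[10,0,0,50,0,0,0],[10,0,0,40,0,0,0],[10,0,0,20,0,0,0],[10,0,0,12,0,0,0],[10,0,0,4,0,0,0],[10,0,0,0,0,0,0],[36,0,0,0,0,0,0],[44,0,0,0,0,0,0],[44,0,0,0,0,0,0],[44,0,0,-30,0,0,0],[60,0,0,-50,0,0,0],[60,0,0,-50,0,0,0]]]'
python3 - <<'E'
from h import *
carts()
im,p,T=wcart()
go(.5845,-.2565,.19,-5)
E
```

```text
time: 37.55
ee_pos: [0.6473, -0.019, 0.196]
eef_rot: [-180.0, -0.0, 88.0]
force: [0.6, -0.1, 0.1]
width: 0.0588
finger_force: 0.0
tab [ 0.5835 -0.2589  0.056 ] scene: mid [ 0.5848 -0.2538] len 0.060 psi -8.9 side: mid [ 0.5837 -0.2548] len 0.060 psi -1.8
tab [ 0.6467 -0.0668  0.065 ] scene: mid [ 0.6418 -0.0653] len 0.062 psi -6.4 side: mid [ 0.6483 -0.0713] len 0.060 psi -1.1
tab [ 0.6478 -0.0192  0.0631] side: mid [ 0.6496 -0.0231] len 0.060 psi -1.0
tab [0.44   0.232  0.0656] side: mid [0.4408 0.2296] len 0.060 psi -2.5
tab [0.442  0.2921 0.0658] side: mid [0.4429 0.2898] len 0.060 psi -2.0
pink [323.2 192.6] 762 [308 180  31  26] -> [ 0.6485 -0.0209  0.06  ] mid [ 0.6486 -0.02  ] len 0.061 psi -1.5
pink [323.4 240.6] 688 [309 225  30  28] -> [ 0.6467 -0.0717  0.06  ] mid [ 0.6469 -0.0691] len 0.061 psi -1.4
shift [-239.2  -57.     8.8] turn 3.0 or -177.0 j6 -10.0
```

Slot 2 filled well (two cartridges standing). Last: c1.

```bash
python3 -m crank '[[[60,-48,-11,0,0,0,0],[60,-48,-11,0,0,0,0],[60,-48,-11,0,0,0,0],[60,-48,-12,0,0,0,0],[60,-47,-12,6,0,0,3],[60,0,0,0,0,0,0],[60,0,0,0,0,0,0]]]'
python3 - <<'E'
from h import *
im,p,T=wcart()
go(.5845,-.2565,.053,-5)
E
```

```text
time: 38.58
ee_pos: [0.5818, -0.2552, 0.1872]
eef_rot: [-179.9, -0.1, 85.0]
force: [-0.5, 0.1, -0.4]
width: 0.0603
finger_force: 0.0
pink [331.5 197.9] 666 [316 184  31  26] -> [ 0.5846 -0.2581  0.06  ] mid [ 0.5845 -0.2558] len 0.060 psi -2.2
shift [ -1.7   2.6 134.6] turn 0.1 or -179.9 j6 -29.0
```

```bash
python3 -m crank '[[[60,-1,3,50,0,0,-3],[60,0,0,50,0,0,0],[60,0,0,26,0,0,0],[60,0,0,8,0,0,0],[10,0,0,0,0,0,0],[10,0,0,0,0,0,0],[10,0,0,0,0,0,0],[10,0,0,0,0,0,0],[10,0,0,0,0,0,0],[10,0,0,0,0,0,0]]]'
python3 -m crank '[[[10,0,0,-20,0,0,0],[10,0,0,-50,0,0,0],[10,0,0,-50,0,0,0],[10,0,0,-18,0,0,0],[10,0,0,0,0,0,0],[10,0,0,0,0,0,0]]]'
for i in 1 2 3 4; do python3 -m crank '[[[10,0,0,0,0,0,0]]]'|grep '^force'; done
python3 - <<'E'
from h import *
go(.6492,.0285,.065,-2)
go(.4447,.355,.062,-2)
E
```

```text
time: 39.88
ee_pos: [0.5855, -0.2576, 0.0558]
eef_rot: [180.0, 0.0, 88.0]
force: [-2.9, 0.6, 6.1]
width: 0.0297
finger_force: 30.0
time: 40.62
ee_pos: [0.5838, -0.2563, 0.1896]
eef_rot: [-179.8, -0.1, 88.0]
force: [0.3, -0.4, -3.4]
width: 0.0298
finger_force: 30.0
force: [0.6, -0.1, -3.1]
force: [-0.5, 0.5, -3.1]
force: [0.8, 0.0, -2.1]
force: [-0.1, 0.6, -3.4]
shift [287.7  54.1 127.4] turn -0.0 or 180.0 j6 -32.0
shift [ 606.9 -161.7  130.5] turn -0.0 or 180.0 j6 -32.0
```

```bash
python3 -m crank '[[[10,48,9,0,0,0,0],[10,48,9,0,0,0,0],[10,48,9,0,0,0,0],[10,48,9,0,0,0,0],[10,48,9,0,0,0,0],[10,48,9,0,0,0,0],[10,0,0,0,0,0,0],[10,0,0,0,0,0,0]]]'
python3 -c "
from h import *
go(.6488,.0285,.066,-2)"
```

```text
time: 42.12
ee_pos: [0.6491, 0.0285, 0.1925]
eef_rot: [-180.0, 0.0, 88.0]
force: [0.6, 0.4, -2.2]
width: 0.0297
finger_force: 30.0
shift [  0.   -0.3 126.5] turn 0.0 or -180.0 j6 -5.0
```

```bash
python3 -m crank '[[[10,0,-1,50,0,0,0],[10,0,0,40,0,0,0],[10,0,0,20,0,0,0],[10,0,0,12,0,0,0],[10,0,0,4,0,0,0],[10,0,0,0,0,0,0],[36,0,0,0,0,0,0],[44,0,0,0,0,0,0],[44,0,0,0,0,0,0],[44,0,0,-30,0,0,0],[44,0,0,-50,0,0,0],[20,0,0,-50,0,0,0]]]'
python3 - <<'E'
from h import *
carts()
im,p,T=wcart()
go(.6565,.2385,.11,-2)
a,p,T=grab('scene');b,_,_=grab('side')
cv2.imwrite('pics/f1.png',np.vstack([cv2.resize(a[110:300,180:520],(700,390)),cv2.resize(b[100:300,180:420],(250,208)).copy() if 0 else np.zeros((1,700,3),np.uint8)])[:,:,::-1])
print([(c,n,onz(c,p,T,.058)) for c,n,_ in blobs(mask(a,'red'))])
pw=cams.camera_params('wrist')
E
```

```text
time: 43.62
ee_pos: [0.6479, 0.0289, 0.198]
eef_rot: [-180.0, -0.0, 88.0]
force: [0.1, -0.8, 0.2]
width: 0.0369
finger_force: 0.0
tab [ 0.6464 -0.0665  0.065 ] scene: mid [ 0.6418 -0.0651] len 0.062 psi -6.4 side: mid [ 0.6483 -0.0713] len 0.060 psi -1.1
tab [ 0.6481 -0.0189  0.0651] side: mid [ 0.6499 -0.0232] len 0.061 psi -2.4
tab [0.6486 0.03   0.0642] scene: mid [0.6438 0.033 ] len 0.063 psi -7.7 side: mid [0.6505 0.0258] len 0.061 psi -1.1
tab [0.44   0.2319 0.0653] side: mid [0.4407 0.2295] len 0.060 psi -2.4
tab [0.4422 0.2921 0.0657] side: mid [0.4429 0.2898] len 0.060 psi -1.7
pink [323.4 192.1] 736 [309 179  30  26] -> [0.6493 0.0274 0.06  ] mid [0.6493 0.0281] len 0.062 psi -1.9
pink [324.3 239. ] 718 [310 225  30  27] -> [ 0.6483 -0.0224  0.06  ] mid [ 0.6482 -0.016 ] len 0.061 psi -8.7
shift [210.1  -1.9  90.8] turn 0.0 or -180.0 j6 -5.0
[(array([420.3, 237.2]), 218, array([0.6591, 0.2384, 0.058 ]))]
```

View pics/f1.png

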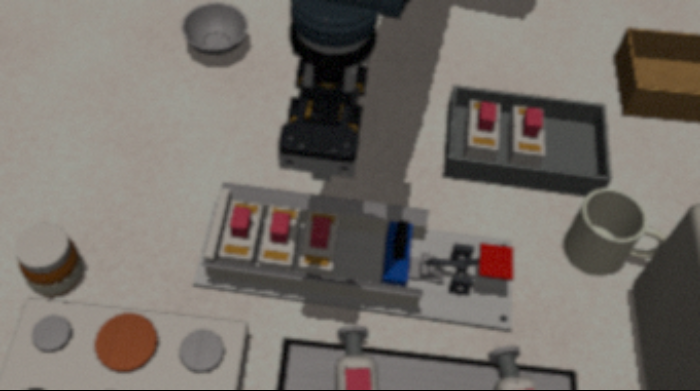

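```bash
python3 -m crank '[[[0,53,0,0,0,0,0],[0,53,-1,0,0,0,0],[0,53,-1,0,0,0,0],[0,51,0,30,0,0,0],[0,0,0,40,0,0,0],[0,0,0,30,0,0,0],[0,0,0,20,0,0,0],[0,0,0,0,0,0,0],[0,0,0,0,0,0,0]]]'
python3 -c "
from h import *
go(.6565,.2385,.06,-2)"
```

```text
time: 45.0
ee_pos: [0.6543, 0.2387, 0.0777]
eef_rot: [179.9, -0.0, 88.0]
force: [-0.7, 0.1, 0.2]
width: 0.0005
finger_force: 0.0
shift [-0.1  2.1 17.7] turn -0.0 or 180.0 j6 13.0
```

```bash
python3 -m crank '[[[0,0,2,10,0,0,0],[0,0,0,8,0,0,0],[0,0,0,4,0,0,0],[0,0,0,4,0,0,0],[0,0,0,4,0,0,0],[0,0,0,2,0,0,0],[0,0,0,0,0,0,0]]]'
```

```text
time: 45.88
ee_pos: [0.6575, 0.2449, 0.0496]
eef_rot: [179.7, -0.6, 88.0]
force: [-5.2, 15.0, 15.3]
width: 0.0004
finger_force: 9.5
```

```bash
python3 - <<'E'
from h import *
a,p,T=grab('side');print([(c,n,onz(c,p,T,.03)) for c,n,_ in blobs(mask(a,'blue'))])
E
```

```text
[(array([284.7,   2.3]), 50, array([ 0.9217, -0.9106,  0.03  ])), (array([277.5, 221.5]), 197, array([0.6284, 0.0656, 0.03  ])), (array([202.3, 377.2]), 399, array([0.6491, 0.4397, 0.03  ]))]
```

```bash
python3 -m crank '[[[0,0,0,-20,0,0,0],[0,0,0,-50,0,0,0],[0,0,0,-60,0,0,0],[0,-50,-60,0,0,0,0],[0,-50,-60,0,0,0,0],[0,0,-60,0,0,0,0],[0,0,0,0,0,0,0],[0,0,0,0,0,0,0]]]'
python3 - <<'E'
from h import *
V=carts();a=V['side'][0];b=V['scene'][0]
cv2.imwrite('pics/f2.png',np.hstack([cv2.resize(a[100:400,180:420],(400,500)),cv2.resize(b[110:300,200:500],(400,500))])[:,:,::-1])
E
```

```text
time: 46.92
ee_pos: [0.4976, 0.164, 0.1753]
eef_rot: [179.9, 0.0, 88.0]
force: [-0.1, 0.7, -0.4]
width: 0.0006
finger_force: 0.0
tab [0.439  0.2323 0.0678] side: mid [0.4407 0.2295] len 0.060 psi -2.4
```

View pics/f2.png

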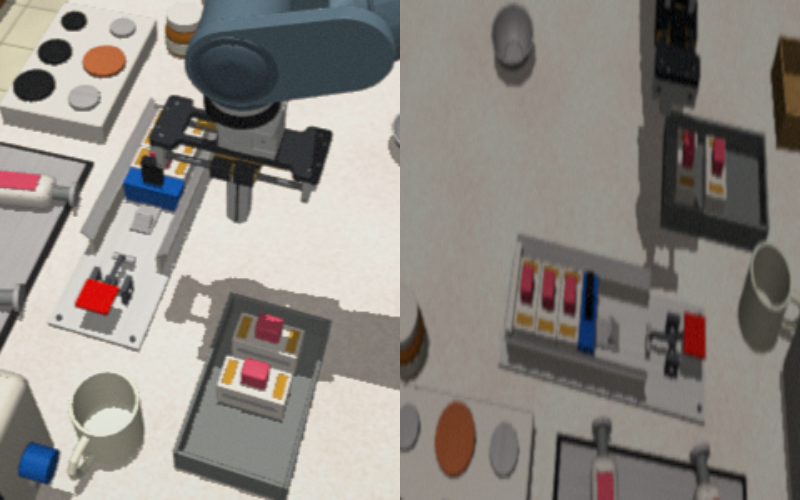

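```bash
python3 -c "
from plant import bot
print(bot.hand_in())"
```

```text
the job is handed in; nothing more can be done
None
```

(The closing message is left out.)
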